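# Close the test jig's drawer, then hold its spring slide on the mark

## Robot

A 6-joint arm with a two-finger parallel gripper is mounted at the origin on the work surface. World frame = base frame: x ahead of the robot, y to its left, z up, the work surface at z = 0. Lengths are in m, angles in rad, forces in N, time in s.
With the tool pointing down it reaches from about 0.275 to 0.875 m from the base axis. Payload 12.5 kg.
Tool frame: the origin (TCP) lies at the very end of the fingers, on their centre line; the grasp point (between the pads) lies 19 mm behind it; x points along the fingers, y is the direction in which the jaws open and shut, and the axes are right-handed (so a half turn about x gives the same grasp; the last joint's range is limited). The gripper opens to 85 mm and grips with 20 to 120 N. Pads are 22 mm wide; open, the fingers measure 114 mm over their backs; the gripper's body (76 mm by 85 mm) begins 54 mm behind the grasp point. The pads swing forward as they close: fully open they stand 13 mm farther back than shut.
Start: joints at [-1.247, 0.351, 1.652, -0, 1.139, -0.085], TCP at [0.219, -0.505, 0.231] pointing down, gripper open.
Joint ranges: [-2.75, 2.75], [-0.79, 2.1], [0.01, 2.65], [-1.57, 4.71], [0.07, 3.14], [-2.87, 2.87]. Speed limits (rad/s): [2.22, 2.22, 2.79, 3.14, 3.14, 3.14].

## Interface

Orientations are given as a 3x3 rotation matrix whose columns are the frame's x, y, z axes.
In Python, from bench import manip gives the robot as it stands. Calls block until the motion is done:
- manip.move_ptp(position, orientation): joint-space move of the TCP to a pose.
- manip.move_l(position, attitude=None, max_speed=0.15): straight line of the TCP; attitude=None keeps the orientation; max_speed is the mean speed in m/s.
- manip.move_j(angles): joint-space move.
- manip.set_gripper(opening, effort=None): opening from 0.0 (shut) to 1.0 (fully open); effort is the grip in N (None keeps the last); returns when the fingers have stopped.
- manip.dwell(seconds).
- manip.inverse_kinematics(position, orientation): joint angles nearest the present ones, or None.
- manip.grab_frame(name): name is "side" or "top" or "wrist"; returns (picture, depth): 480x640x3 uint8, red, green, blue; 480x640 float32, m along the optical axis (not along the pixel's ray), 0 where there is no reading.
- manip.get_calibration(name): a dict with "camera_matrix" (3x3 intrinsics, pixels), "R" (3x3) and "t" (3): a world point X has camera coordinates R X + t. Camera axes: x right, y down, z forward; pixel columns grow to the right and rows downward; lengths in m; the calibration is good to about 2 mm. A picture is of the moment at which its call begins: read the wrist's pose just before it. get_calibration takes no time and is no camera call; for the wrist camera it gives the pose at the moment of the call.
A pose or a line that the arm cannot do raises manip.Unreachable and nothing moves.
- manip.sign_off(): hands the job in, once; it reports no verdict.
Trained networks look in the newest picture that a camera, given by its name, has taken for a name from the list of things; names that differ only in an ending like _2 or _b are one class to them, and where a whole thing is asked for, a point or a joint stands for the part that bears it (a point fixed in the world has none). Each returns a list of dicts, best first, with "confidence" (0 to 1); they miss things now and then, are a little off and sometimes report something else, mostly with a low value. They report only what shows in the picture. A call takes as long as a camera call.
- manip.look_for(camera, name): "at" ([x, y, z] in m, in world coordinates, good to about 4 mm: the middle of the surface that is visible of it).
Readings, each from a call of its own:
- manip.current_time(): time.
- manip.current_qpos(): joint angles.
- manip.current_joint_vel(): joint speeds.
- manip.current_joint_torque(): joint torques, N m.
- manip.current_ee_pos(): TCP position.
- manip.current_tcp_rot(): TCP orientation.
- manip.current_force(): force on the tool from outside, world axes, zero at the start.
- manip.current_ft_torque(): the same for the moment, N m.
- manip.current_grip_width(): opening from 0.0 (shut) to 1.0 (fully open).
Only numpy, scipy, OpenCV 4.12 (cv2) and the standard library are available. Lean on these libraries where they do the work, as an engineer would, in place of code of your own. Each camera call takes 0.05 s, during which the arm holds its last target.

## Task

The blue-fronted drawer of the module test jig is part open: push it fully home until it clicks into its detent, and only then pull the red grip of the spring-return slide on top of the jig towards the jig's front until the yellow pointer stands over the red mark. Finish while holding it there, with the fingers still keeping the slide on the mark against its spring (let go, and it flies back), the drawer still home. Leave the loose parts around the jig alone.

Things in the scene. Friction and masses are not known exactly. Their poses are not given: they have to be found in the camera images.
- jig: Aluminium test jig fixed to the bench, 200 (x) x 280 (y) x 85 mm high. Origin: centre of its underside on the bench. Its -x side is the front (towards the robot, turned up to 0.3 rad); its +y half holds the drawer, the slide lies on top of its -y half. Its top has little else standing up: two 5 mm high guide rails along the slide.
- drawer (a joint): Drawer opening in m: 0 = home (front plate against the jig), grows to 0.09 as it comes out along the jig's -x. Starts 0.04 to 0.075. Rubs with about 1.5 N and stays where it is left, except near home: from 10 mm a sprung roller resists (the push needed rises to about 5 N in all), and below about 4 mm it snaps the drawer home and keeps it there; let go between 4 and 10 mm, it springs back out to 10 mm. A push of 10 to 15 N against the stop is fine.
- drawer_face (a point): Centre of the outer face of the drawer's blue front plate (136 wide in jig y, 70 high, 12 mm thick; spans 8 to 78 mm above the bench). The face looks along the jig's -x; at home it stands 112 mm in front of the jig's origin and 68 mm to its +y. No handle on it; push the face along the jig's +x.
- slide (a joint): How far the spring slide is pulled out, in m: 0 = at rest (start), grows as it is pulled along the jig's -x, end stop 0.072. The spring pulls back with 6 N at rest and 120 N/m more (about 12 N at 0.05).
- grip (a point): Centre of the upright red grip block of the slide: 16 (jig x) x 44 (jig y) mm, 46 mm high, its top 137 mm above the bench and 22 mm above this point; below it, 91 mm above the bench, a steel foot plate 50 x 50 mm. At rest it stands 10 mm in front of the jig's origin and 93 mm to its -y. Free on all sides to grip from above.
- pointer (a point): Tip of the yellow pointer, a tongue 4 mm wide that sticks out of the slide 75 mm to the jig's +y of the grip's centre and moves with the slide. 92 mm above the bench.
- mark (a point): Centre of the red mark, a flat plate 12 mm (jig x) x 22 mm (jig y) on the black scale strip under the line of the pointer's tip, fixed to the jig; axes as the jig's. It lies 25 to 55 mm in front of the pointer's rest position: that is the pull needed (pointer and mark level in jig x, the tip anywhere over the plate's 12 mm).
- transformer_c (a point): Centre of a loose black transformer, 70 x 62 x 60 mm, beside the jig's -y side. Leave alone.
- driver_grip (a point): Handle of a loose orange screwdriver, 170 mm long, lying beside the jig's +y side. Leave alone.
- can_c (a point): Centre of a loose black valve can, 30 mm across, 55 mm high, standing in front of the jig's -y half. Leave alone.
- coil_c (a point): Centre of a loose aluminium coil can, 30 x 30 x 60 mm, standing beside the jig's -y side. Leave alone.

How it is judged:
By the outcome, as a careful person would: the job done as asked, in the order asked, and still so for the second after the job is handed in, while the arm keeps its last pose, push and grip.
It also fails if it takes over 43 s, if anything falls off the work surface, if the arm or the gripper's body presses on something with over 40 N, if the wrist force passes 120 N, or if a joint passes its speed limit or range.

## Working session

There is one attempt and no reset: what is moved stays moved. The work goes in short steps, each a Python script; the robot and the scene stay as the last script left them, time stands still between calls to the robot, and variables do not carry over. Pictures are saved under pics/ and viewed, and the job is handed in when it is done.

```bash
mkdir -p pics; ls; python3 - <<'E'
from bench import manip
import cv2
for n in("side","top"):
    p,d=manip.grab_frame(n); cv2.imwrite(f"pics/{n}0.png",p[:,:,::-1])
    for k in("jig","drawer_face","grip","pointer","mark","can_c","coil_c","transformer_c","driver_grip"):
        try:r=manip.look_for(n,k)
        except Exception as e: r=e
        print(n,k,[( [round(float(v),3) for v in q["at"]],round(q["confidence"],2)) for q in r[:2]] if isinstance(r,list) else r)
print(manip.current_time(),manip.current_force())
E
```

```text
pics
side jig [([0.593, -0.079, 0.083], 0.72)]
side drawer_face [([0.475, -0.004, 0.037], 0.85)]
side grip [([0.616, -0.138, 0.098], 0.6)]
side pointer [([0.613, -0.142, 0.098], 0.58), ([0.475, -0.004, 0.041], 0.18)]
side mark [([0.569, -0.057, 0.088], 0.5)]
side can_c [([0.469, -0.174, 0.04], 0.94)]
side coil_c [([0.581, -0.257, 0.045], 0.87)]
side transformer_c [([0.709, -0.243, 0.058], 0.89), ([0.47, -0.176, 0.039], 0.52)]
side driver_grip [([0.539, 0.175, 0.026], 0.5)]
top jig [([0.6, -0.023, 0.088], 0.57)]
top drawer_face [([0.479, 0.017, 0.015], 0.96)]
top grip [([0.616, -0.122, 0.097], 0.86)]
top pointer [([0.614, -0.124, 0.092], 0.63)]
top mark []
top can_c [([0.469, -0.159, 0.055], 0.55)]
top coil_c [([0.583, -0.239, 0.058], 0.53)]
top transformer_c [([0.711, -0.221, 0.06], 0.94)]
top driver_grip [([0.566, 0.172, 0.024], 0.55)]
1.0 [-0.03693571 -0.2192405  -0.575379  ]
```

View pics/side0.png

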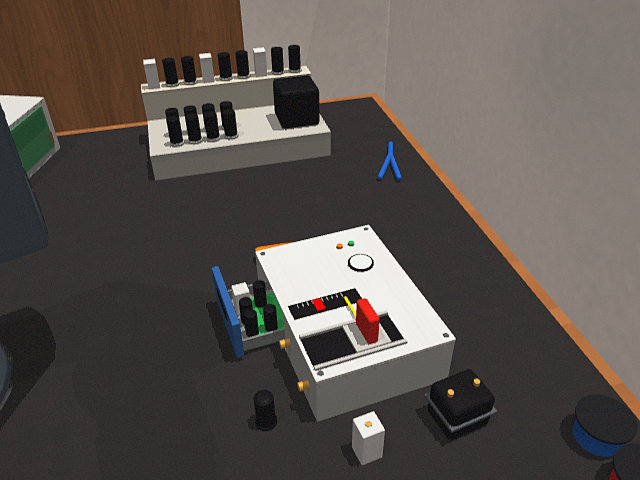

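View pics/top0.png

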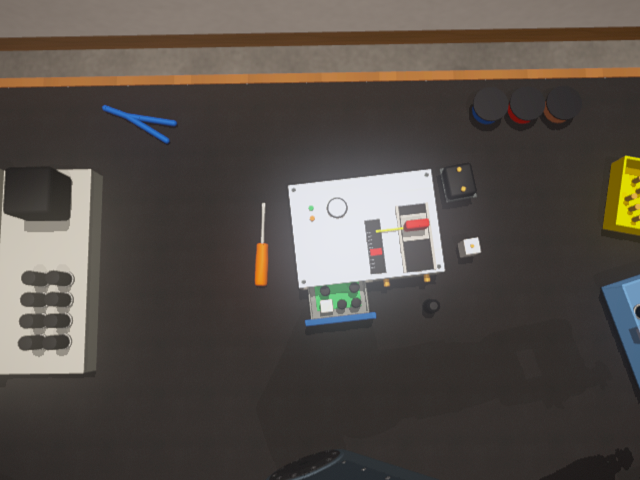

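The side view shows the jig at about (350,320) and the drawer open to the left, with its blue plate at (228,310). The grip is at (368,320), the mark at (319,305) and the pointer at (350,305). In the top view the mark is at (375,253), the pointer line at (390,231), the grip at (416,225) and the blue edge at (340,319).

```bash
cat > h.py <<'E'
from bench import manip
import numpy as np, cv2
def cloud(n):
    p,d=manip.grab_frame(n); c=manip.get_calibration(n)
    K=c["camera_matrix"];R=np.array(c["R"]);t=np.array(c["t"])
    v,u=np.mgrid[0:480,0:640]
    P=np.stack([(u-K[0][2])/K[0][0]*d,(v-K[1][2])/K[1][1]*d,d],-1)
    return p,d,(P-t)@R,c
def masks(p):
    h=cv2.cvtColor(p,cv2.COLOR_RGB2HSV).astype(int);H,S,V=h[...,0],h[...,1],h[...,2]
    return dict(red=((H<5)|(H>174))&(S>170)&(V>80),yel=(H>23)&(H<35)&(S>130)&(V>100),blue=(H>100)&(H<120)&(S>130)&(V>50),white=(S<40)&(V>110))
def ray(c,uv,z):
    K=np.array(c["camera_matrix"]);R=np.array(c["R"]);t=np.array(c["t"])
    o=-R.T@t; r=R.T@np.linalg.solve(K,[uv[0],uv[1],1]); return o+r*(z-o[2])/r[2]
E
python3 - <<'E'
from h import *
np.set_printoptions(precision=4,suppress=True)
for n in("side","top"):
    p,d,X,c=cloud(n)
    M=masks(p)
    roi=(X[...,0]>.4)&(X[...,0]<.75)&(X[...,1]>-.25)&(X[...,1]<.15)&(d>0)&(X[...,2]<.16)
    for k in("red","yel","blue"):
        m=(M[k]&roi).astype(np.uint8)
        N,L,S,C=cv2.connectedComponentsWithStats(m)
        for i in range(1,N):
            if S[i,4]>8:
                Q=X[L==i]; print(n,k,S[i],"pix",C[i],"med",np.median(Q,0),"lo",np.percentile(Q,3,0),"hi",np.percentile(Q,97,0))
    w=(roi&M["white"]&(abs(X[...,2]-.085)<.006)).astype(np.uint8)
    Q=X[w>0]
    r=cv2.minAreaRect((Q[:,:2]*1000).astype(np.float32)); print(n,"rect",r,np.median(Q[:,2]))
    if n=="top":
        for uv in[(293,189),(428,175),(439,266),(304,282)]: print(ray(c,uv,.085))
E
```

```text
side red [312 298  14  13 107] pix [318.5701 304.1121] med [ 0.5729 -0.0549  0.0877] lo [ 0.5668 -0.0658  0.085 ] hi [ 0.5798 -0.0424  0.09  ]
side red [356 299  24  45 733] pix [367.1296 320.5634] med [ 0.6154 -0.1402  0.1269] lo [ 0.61   -0.1524  0.0987] hi [ 0.6265 -0.1131  0.1377]
side yel [344 296  12  21  62] pix [349.3871 304.7581] med [ 0.6136 -0.0705  0.0921] lo [ 0.6105 -0.0939  0.0853] hi [ 0.617  -0.0475  0.0943]
side blue [212 267  32  91 994] pix [228.2505 312.6861] med [ 0.4469 -0.0193  0.0753] lo [ 0.4353 -0.0542  0.0158] hi [0.4573 0.0732 0.0791]
side rect ((619.788818359375, -36.03672790527344), (200.81446838378906, 283.63037109375), 5.742639064788818) 0.08483237856587644
top blue [305 312  71  14 359] pix [339.7604 318.8719] med [0.4455 0.0154 0.0784] lo [ 0.4367 -0.0481  0.0744] hi [0.4543 0.0783 0.0822]
top rect ((590.0748901367188, -39.29331970214844), (262.2998046875, 280.88720703125), 5.895486354827881) 0.08562161419616096
[0.6973 0.1029 0.085 ]
[ 0.7209 -0.16    0.085 ]
[ 0.5432 -0.1751  0.085 ]
[0.5163 0.0829 0.085 ]
```

The screws and the top outline agree: jig centre is about (0.620, -0.037) with yaw about 0.10. The top view's red/yellow components were too small for my mask. I'll check IK next and take a wrist look on the way in.

```bash
cat >> h.py <<'E'
O=np.array([.6198,-.0366]);yaw=0.1
ex=np.array([np.cos(yaw),np.sin(yaw)]);ey=np.array([-ex[1],ex[0]])
def J(x,y,z): return np.r_[O+x*ex+y*ey,z]
def inJ(X): d=np.asarray(X)[...,:2]-O; return np.stack([d@ex,d@ey],-1)
def rot(s): 
    y=np.r_[s*ex,0];x=np.array([0,0,-1.]); return np.stack([x,y,np.cross(x,y)],1)
E
python3 - <<'E'
from h import *
np.set_printoptions(precision=3,suppress=True)
print(manip.current_tcp_rot(),manip.current_time())
for s in(1,-1):
    for P in(J(-.23,.068,.25),J(-.23,.068,.045),J(-.125,.068,.045),J(-.05,-.06,.24),J(-.01,-.093,.1),J(-.06,-.093,.1)): print(s,P,manip.inverse_kinematics(P,rot(s)))
print(manip.get_calibration("wrist"))
E
```

```text
[[-0.     0.398 -0.918]
 [-0.    -0.918 -0.398]
 [-1.     0.     0.   ]] 1.1
1 [0.384 0.008 0.25 ] [-0.1    0.015  2.016 -0.     1.11  -0.2  ]
1 [0.384 0.008 0.045] [-0.1    0.405  2.198 -0.     0.538 -0.2  ]
1 [0.489 0.019 0.045] [-0.057  0.532  1.941 -0.     0.669 -0.157]
1 [ 0.576 -0.101  0.24 ] [-0.254  0.406  1.549 -0.     1.187 -0.354]
1 [ 0.619 -0.13   0.1  ] [-0.281  0.648  1.528 -0.     0.966 -0.381]
1 [ 0.569 -0.135  0.1  ] [-0.313  0.574  1.664 -0.     0.903 -0.413]
-1 [0.384 0.008 0.25 ] None
-1 [0.384 0.008 0.045] None
-1 [0.489 0.019 0.045] None
-1 [ 0.576 -0.101  0.24 ] [-0.254  0.406  1.549 -0.     1.187  2.788]
-1 [ 0.619 -0.13   0.1  ] [-0.281  0.648  1.528 -0.     0.966  2.761]
-1 [ 0.569 -0.135  0.1  ] [-0.313  0.574  1.664 -0.     0.903  2.729]
{'camera_matrix': array([[361.745,   0.   , 323.09 ],
       [  0.   , 361.745, 243.445],
       [  0.   ,   0.   ,   1.   ]]), 'R': array([[ 0.396, -0.918,  0.001],
       [-0.887, -0.383,  0.26 ],
       [-0.238, -0.104, -0.966]]), 't': array([-0.55 , -0.033,  0.377])}
```

```bash
python3 - <<'E'
from h import *
np.set_printoptions(precision=4,suppress=True)
manip.move_ptp(J(-.16,-.01,.28),rot(1))
p,d,X,c=cloud("wrist"); cv2.imwrite("pics/w1.png",p[:,:,::-1])
np.savez("w1.npz",X=X,p=p,d=d)
print(manip.current_time(),manip.current_ee_pos(), -np.array(c["R"]).T@c["t"])
M=masks(p)
for k in("red","yel","blue"):
    N,L,S,C=cv2.connectedComponentsWithStats((M[k]&(d>0)).astype(np.uint8))
    for i in range(1,N):
        if S[i,4]>25:
            Q=X[L==i]; q=inJ(Q); print(k,S[i],C[i],"med",np.median(Q,0),"J lo",np.percentile(q,3,0),"hi",np.percentile(q,97,0),"med",np.median(q,0))
w=(M["white"]&(abs(X[...,2]-.085)<.006))
Q=X[w];print(cv2.minAreaRect((Q[:,:2]*1000).astype(np.float32)),np.median(Q[:,2]))
E
```

```text
2.9917 [ 0.4616 -0.0632  0.2799] [0.4546 0.0018 0.4221]
red [471 281  36  57 899] [492.1802 304.6585] med [ 0.6157 -0.1142  0.1354] J lo [-0.018  -0.1013] hi [-0.0043 -0.0705] med [-0.0122 -0.0766]
yel [476 226  11  54 227] [480.7577 252.9515] med [ 0.6136 -0.082   0.0922] J lo [-0.0124 -0.0683] hi [-0.0085 -0.0194] med [-0.0107 -0.0446]
blue [ 308   49   14  156 2064] [314.7088 125.0867] med [0.4455 0.02   0.0774] J lo [-0.1744  0.0055] hi [-0.1623  0.1322] med [-0.168   0.0738]
((620.122314453125, -36.3712158203125), (201.30392456054688, 280.4377136230469), 5.781076908111572) 0.08474913432532377
```

View pics/w1.png

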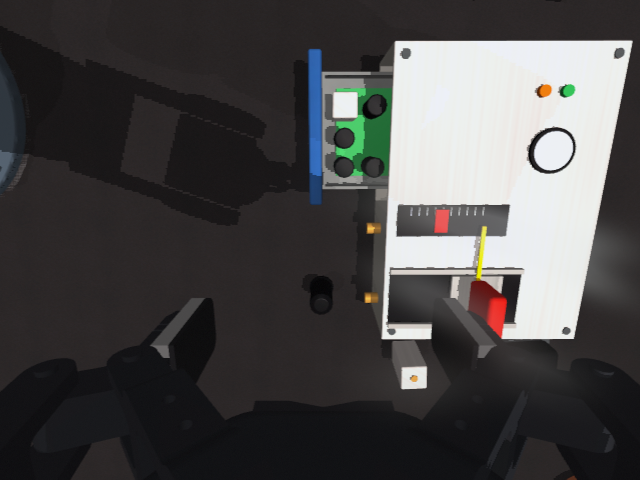

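The wrist view (mark at (442,221), pointer tip at (484,229), grip at (490,308), blue plate at (315,125)) confirms jig pose and heights. Next step: close the gripper and push the drawer, checking force as it goes.

```bash
python3 - <<'E'
from h import *
np.set_printoptions(precision=4,suppress=True)
z=np.load("w1.npz");X=z["X"];Q=X[214:230,438:447].reshape(-1,3);print("mark",np.median(Q,0),inJ(np.median(Q,0)))
p=z["p"].astype(int);m=(p[...,0]>120)&(p[...,1]<70)&(p[...,2]<70);m[:, :420]=0;m[245:]=0
v,u=np.nonzero(m);print(len(v),u.min(),u.max(),v.min(),v.max(),"mark J",inJ(X[m]).mean(0),X[m][:,2].mean())
manip.set_gripper(0.0,40)
manip.move_ptp(J(-.225,.068,.16),rot(1))
manip.move_l(J(-.225,.068,.045),max_speed=.15)
print(manip.current_time(),manip.current_force(),manip.current_grip_width())
for x in(-.195,-.17,-.145):
    manip.move_l(J(x,.068,.045),max_speed=.06)
    f=manip.current_force();print(x,manip.current_time(),inJ(manip.current_ee_pos()),f)
E
```

```text
mark [ 0.573  -0.0558  0.0876] [-0.0484 -0.0144]
6 434 541 86 231 mark J [0.012  0.0795] 0.08781315748345882
5.35 [-0.1694  0.3925 -0.1303] 0.0027734832052807167
-0.195 6.0 [-0.1952  0.0681] [-0.1555 -0.495  -0.0614]
-0.17 6.5667 [-0.1698  0.068 ] [-0.2865  0.4823  0.5006]
-0.145 7.1333 [-0.1448  0.068 ] [ 0.2925 -1.1347  0.0779]
```

```bash
python3 - <<'E'
from h import *
for n in("top","wrist","side"):
    p,d,X,c=cloud(n);cv2.imwrite(f"pics/{n}2.png",p[:,:,::-1])
    m=masks(p)["blue"]&(d>0)&(X[...,0]>.4)&(X[...,0]<.6)&(abs(X[...,1])<.15);q=inJ(X[m]);print(n,m.sum(),np.percentile(q,[3,50,97],axis=0),X[m][:,2].max())
E
```

```text
Traceback (most recent call last):
IndexError: index -1 is out of bounds for axis 0 with size 0
```

```bash
python3 - <<'E'
from h import *
for n in("wrist","side"):
    p,d,X,c=cloud(n);cv2.imwrite(f"pics/{n}3.png",p[:,:,::-1])
    m=masks(p)["blue"]&(d>0)&(X[...,0]>.4)&(X[...,0]<.6)&(abs(X[...,1])<.15)&(X[...,2]<.09);q=inJ(X[m])
    if m.sum():print(n,m.sum(),np.percentile(q,[3,50,97],axis=0))
print(manip.current_force())
E
```

```text
wrist 10058 [[-0.1297193   0.07238822]
 [-0.1261418   0.10824375]
 [-0.11876016  0.134548  ]]
side 782 [[-0.12937636 -0.00076467]
 [-0.12651495  0.01814361]
 [-0.1180772   0.07298116]]
[-0.86491273 -0.10464054 -0.50078617]
```

View pics/wrist3.png

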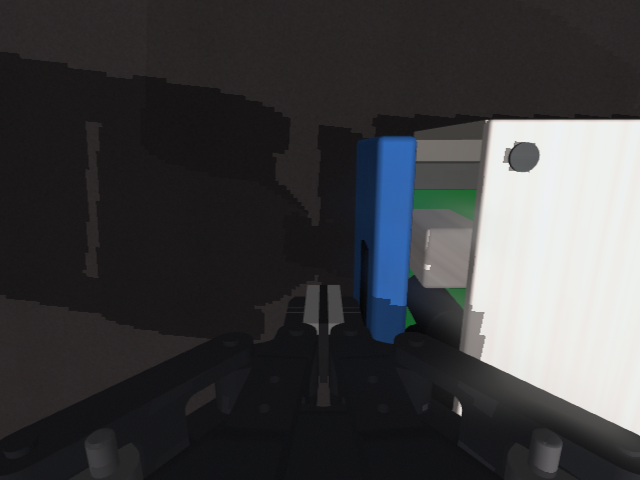

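View pics/side3.png

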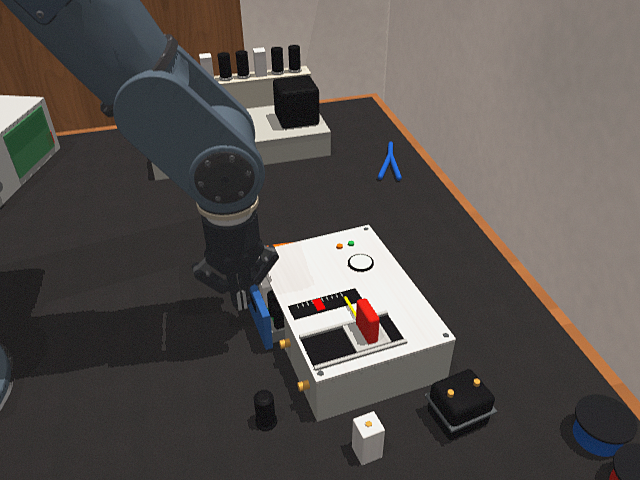

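The wrist view shows the closed fingers (323,310) against the blue plate (385,230). The face is at jig x ≈ -0.130, so the opening is about 18 mm. Pushing home in small steps.

```bash
python3 - <<'E'
from h import *
for x in(-.137,-.133,-.130,-.1275,-.126,-.125,-.124,-.123,-.122,-.121):
    manip.move_l(J(x,.068,.045),max_speed=.03)
    fs=[manip.current_force()[:2]@ex for _ in range(3)]
    print(x,round(manip.current_time(),2),inJ(manip.current_ee_pos())[0].round(4),np.round(fs,2))
    if np.mean(fs)<-9: break
E
```

```text
-0.137 7.7 -0.1367 [-0.52 -0.52 -0.52]
-0.133 7.98 -0.1327 [0.1 0.1 0.1]
-0.13 8.23 -0.1298 [0.29 0.29 0.29]
-0.1275 8.48 -0.1273 [0.92 0.92 0.92]
-0.126 8.73 -0.1259 [0.13 0.13 0.13]
-0.125 8.98 -0.1259 [-6.38 -6.38 -6.38]
-0.124 9.23 -0.1259 [-10.94 -10.94 -10.94]
```

```bash
python3 - <<'E'
from h import *
manip.dwell(.3)
manip.move_l(J(-.17,.068,.045),max_speed=.15)
manip.move_l(J(-.17,.06,.23),max_speed=.25)
manip.set_gripper(0.8,40)
manip.move_ptp(J(-.07,-.06,.25),rot(1))
for n in("wrist","side"):
    p,d,X,c=cloud(n);cv2.imwrite(f"pics/{n}4.png",p[:,:,::-1]); M=masks(p)
    r=(d>0)&(X[...,0]>.4)&(X[...,0]<.72)&(abs(X[...,1]+.04)<.19)&(X[...,2]<.15)
    for k in("red","yel","blue"):
        N,L,S,C=cv2.connectedComponentsWithStats((M[k]&r).astype(np.uint8))
        for i in range(1,N):
            if S[i,4]>30:
                q=inJ(X[L==i]);print(n,k,S[i,4],C[i].round(),np.percentile(q,[3,50,97],axis=0).round(4).tolist(),np.median(X[L==i][:,2]).round(4))
print(manip.current_time())
E
```

```text
wrist red 395 [349. 170.] [[-0.0552, -0.0237], [-0.0496, -0.0132], [-0.0438, -0.0027]] 0.0877
wrist red 1256 [401. 271.] [[-0.0181, -0.1099], [-0.0122, -0.0829], [-0.0049, -0.0701]] 0.1362
wrist yel 301 [396. 205.] [[-0.0122, -0.0671], [-0.0107, -0.0406], [-0.0088, -0.0178]] 0.0924
wrist blue 2097 [278.  74.] [[-0.1224, 0.0052], [-0.107, 0.0625], [-0.1019, 0.1119]] 0.0776
side red 109 [319. 304.] [[-0.0543, -0.0242], [-0.0486, -0.0135], [-0.0413, -0.0003]] 0.0875
side red 732 [367. 321.] [[-0.0184, -0.115], [-0.0149, -0.1026], [-0.0041, -0.0756]] 0.1267
side yel 59 [349. 305.] [[-0.0118, -0.0556], [-0.0099, -0.033], [-0.005, -0.0095]] 0.0923
side blue 1135 [267. 301.] [[-0.1123, -0.0005], [-0.1104, 0.0441], [-0.1012, 0.1288]] 0.0675
12.3167
```

View pics/wrist4.png

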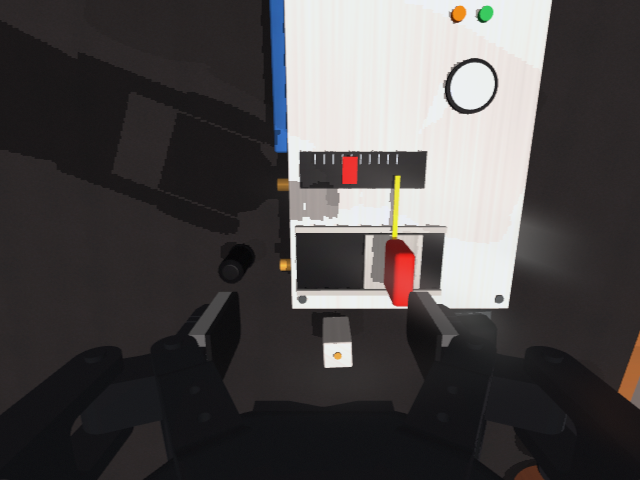

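View pics/side4.png

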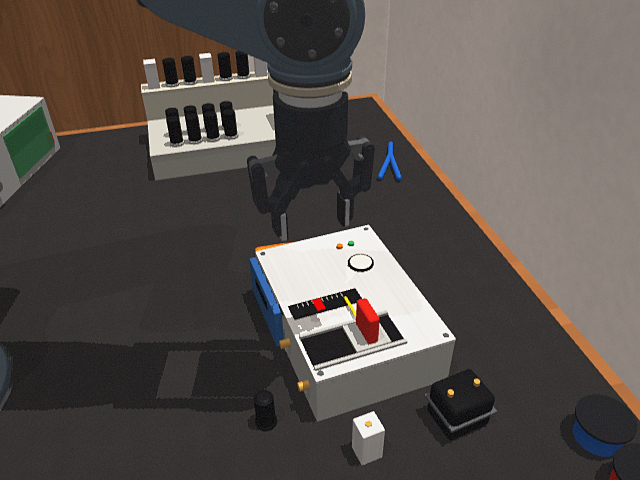

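The drawer is home: face at jig x -0.112, blue edge flush at (278,74) in the wrist view. Mark is at jig x -0.0495 (349,170) and pointer at -0.0107 (396,205), so the pull is about 38.8 mm. Next I grip.

```bash
python3 - <<'E'
from h import *
manip.move_ptp(J(-.011,-.093,.19),rot(1))
manip.move_l(J(-.011,-.093,.101),max_speed=.1)
print(manip.current_force(),manip.current_time())
manip.set_gripper(0.0,70)
print(manip.current_grip_width(),manip.current_force())
b=inJ(manip.current_ee_pos());print(b)
manip.move_l(J(-.011-.0388,-.093,.101),max_speed=.04)
manip.dwell(.2)
print(inJ(manip.current_ee_pos()),manip.current_force(),manip.current_grip_width())
for n in("wrist","side","top"):
    p,d,X,c=cloud(n);cv2.imwrite(f"pics/{n}5.png",p[:,:,::-1]); M=masks(p)
    r=(d>0)&(X[...,0]>.4)&(X[...,0]<.72)&(abs(X[...,1]+.04)<.19)&(X[...,2]<.15)
    for k in("red","yel","blue"):
        N,L,S,C=cv2.connectedComponentsWithStats((M[k]&r).astype(np.uint8))
        for i in range(1,N):
            if S[i,4]>15:
                q=inJ(X[L==i]);print(n,k,S[i,4],C[i].round(),np.percentile(q,[3,50,97],axis=0).round(4).tolist(),np.median(X[L==i][:,2]).round(4))
print(manip.current_time())
E
```

```text
[0.09202731 0.13256377 0.44887529] 13.8083
0.17629112568586966 [ 4.93169862  1.23212634 -0.15960606]
[-0.01003842 -0.09304405]
[-0.0481248 -0.0930874] [ 9.85437951  2.38454924 -2.52162183] 0.17913533105251783
wrist red 1505 [321. 106.] [[-0.0549, -0.0238], [-0.0494, -0.012], [-0.0433, -0.003]] 0.0875
wrist red 6355 [323. 325.] [[-0.0558, -0.1103], [-0.0487, -0.0843], [-0.0417, -0.0704]] 0.1359
wrist yel 975 [323. 181.] [[-0.0506, -0.0665], [-0.0486, -0.0441], [-0.0469, -0.0186]] 0.0922
wrist blue 1808 [181.  40.] [[-0.112, 0.0005], [-0.1071, 0.0152], [-0.1027, 0.0287]] 0.0774
side red 55 [317. 302.] [[-0.0545, -0.0185], [-0.05, -0.0073], [-0.0419, 0.0004]] 0.0873
side red 471 [344. 332.] [[-0.0562, -0.1152], [-0.0494, -0.1118], [-0.0415, -0.0861]] 0.1288
side blue 1141 [267. 301.] [[-0.1123, -0.0004], [-0.1104, 0.0435], [-0.1012, 0.1287]] 0.0672
15.8
```

View pics/wrist5.png

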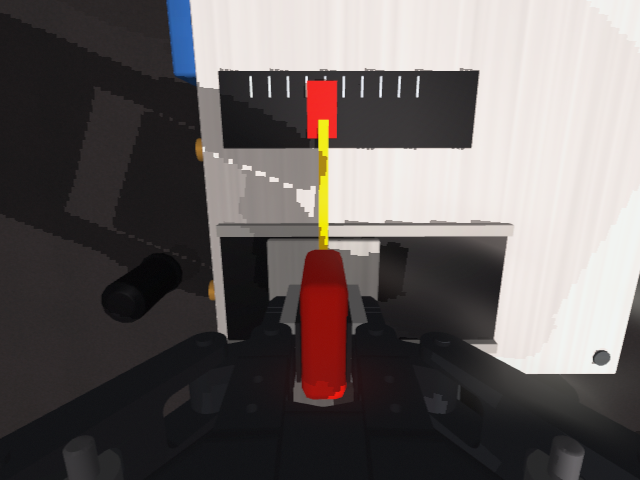

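View pics/side5.png

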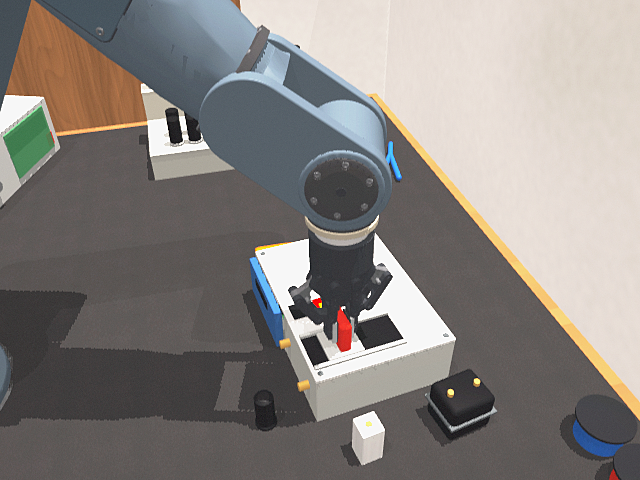

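The wrist view shows the pointer tip (323,125) over the mark (321,106), about 0.8 mm off centre. The fingers hold the grip at (323,325) and the drawer is still flush. I'll do one stability check, then hand in.

```bash
python3 - <<'E'
from h import *
manip.move_l(J(-.011-.0395,-.093,.101),max_speed=.03)
manip.dwell(1.0)
print(inJ(manip.current_ee_pos()),manip.current_force(),manip.current_grip_width())
p,d,X,c=cloud("wrist");M=masks(p);r=(d>0)
print(np.median(inJ(X[M["yel"]&r]),0),np.median(inJ(X[M["red"]&r&(X[...,2]<.09)]),0),np.percentile(inJ(X[M["blue"]&r])[:,0],3),manip.current_time())
manip.sign_off()
E
```

```text
[-0.04876854 -0.09314007] [10.98149986  2.27558909 -3.50688303] 0.17653982032191057
[-0.04923985 -0.04461664] [-0.04920018 -0.01179528] -0.1120040151556055 17.1
the job is handed in; nothing more can be done
```

I pushed the drawer home first, then pulled the slide onto the mark, and handed in at about 17 s with the fingers still holding it there.

- **Drawer:** I pushed the face with closed fingers until the force rose to about 11 N against the stop. After I backed off, and again at the end, the face measured 112 mm in front of the jig's origin, which is the home position.
- **Slide:** I gripped the red block from above and pulled it about 39 mm. After a 1 s hold, the pointer was at -49.2 mm and the mark at -49.2 mm in jig x. The spring force on the tool was about 11 N and the grip was steady.
- **Loose parts:** I made no planned contact with the loose parts. The can, coil can and transformer looked unmoved in the last side picture. The screwdriver was mostly hidden there, so I did not check it.
- **Failed or odd checks:**
  - My colour check found neither the grip nor the mark in the top camera, so those positions come from the wrist and side cameras.
  - One picture script crashed on an empty selection, which had no effect on the robot.
  - During the first part of the push, the force readings stayed at noise level. I confirmed from the pictures that the drawer was moving.

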